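# Set a microscope camera's C-mount coupler a quarter turn off its stop

### The job

The microscope camera lies on its back between the open jaws of the small service vise, its coupler only started on the thread. Slide the vise's loose jaw up to the camera until it is nipped firmly between both jaws without crushing it, screw the coupler down (clockwise from above) until it bottoms out, then back it off a quarter turn and keep hold of it there: finish with the gripper still holding the coupler, so that I can tighten its lock screw, with the camera still nipped square in the vise and the other things on the desk left alone.

Things in the scene. Friction and masses are not known exactly. Their poses are not given: they have to be found in the camera images.
- vise: small grey vise bolted to the desk (varies in place and yaw), bed 110 mm wide (x), 255 mm long (y), 16 mm high where the camera rests. Origin: on the desk (z 0), mid-width, 35 mm from the fixed jaw's face. +y runs along the bed from the fixed jaw (face at y = -0.035) to the sliding jaw; closing is -y. Both jaws: 90 mm wide, 52 mm high over the desk
- jaw: the vise's sliding jaw: an upright plate 90 mm wide, 22 mm thick, behind it a carriage 50 mm wide, 34 mm high, that carries the steel thumb post. Origin: at desk height below the middle of its rubber face, axes as the vise's; the soft rubber face gives 1 mm at 6 N (3 mm at most); the post's centre is 60 mm behind the face (+y)
- jaw_grip (a point): point to hold on the sliding jaw's thumb post, on its axis, 60 mm over the desk. The post is 24 mm wide across the bed (vise x), 14 mm along it, and stands from 34 to 72 mm over the desk. Take it from above with the fingers closing across the bed (along it the jaw plate is in their way)
- jaw_slide (a joint): gap between the jaws' faces in m, 0 to 0.115, at first 15 to 40 mm wider than the camera, which fills 0.070. The jaw drags with about 10 N all the way and stays where it is pushed: it keeps the pinch when let go, but gives way if pushed back with more than 10 N
- camera: loose black camera, 80 (x) by 70 (y) by 50 mm high, 0.28 to 0.46 kg, on its back on the vise's bed, mount upward (5 N or so slide it). Origin: centre of its underside, 16 mm over the desk; axes roughly the vise's. At first up to 7 mm off the fixed jaw and slightly askew; the closing jaw pushes it square against the fixed jaw. 44 mm mount ring, 5 mm high, on top; USB socket in its +x side
- coupler: the camera's C-mount coupler, upright on the mount, turning about its z: knurled dark collar 46 mm across, 12 mm high, then a smooth bright tube 38 mm across, 42 mm high, top 125 mm over the desk. Origin: centre of its underside, 71 mm over the desk. 0.13 kg
- coupler_grip (a point): point to hold on the coupler's tube, on its axis, 107 mm over the desk (18 mm below its top)
- lock_screw (a point): outer end of the lock screw, a 9 mm head that sticks out of the collar to 34.5 mm from the coupler's axis, 77 mm over the desk, and goes round with the coupler. Bottomed out, it points along the camera's +x (the side with the USB socket); a quarter turn back, along its +y (to the sliding jaw)
- coupler_turn (a joint): coupler's turn from its stop in rad: 0 = bottomed out (hard stop), grows as it is unscrewed (counter-clockwise from above); starts at 1.9 to 3.3, ends at 3.9 (it cannot come off). It rises 0.8 mm a full turn; thread drag about 0.06 N m. A grip of 20 to 40 N turns it; wrenching it far past the stop with a hard grip twists the camera and forces the jaw open
- eyepiece: bystander: black microscope eyepiece standing on end, 34 mm across, 55 mm high, origin at its underside
- objective: bystander: steel microscope objective standing nose up, 24 mm across, 45 mm high, origin at its underside
- dust_cap: bystander: black plastic cap, 42 mm across, 13 mm high, origin at its underside
- screwdriver: bystander: screwdriver lying along its x, 150 mm long, handle to its -x
- oil_bottle: bystander: small bottle of immersion oil, 32 mm across, 62 mm high, origin at its underside
- mouse: bystander: black computer mouse, 105 by 62 by 34 mm, on its pad, origin at its underside
- slide_box: bystander: flat box for glass slides, 100 by 170 by 36 mm, origin at its underside
Mind the look-alikes: they are no part of the job. Leave any green or white look-alike of the camera alone.

How it is judged (in metres and radians):
On the way, in this order (a step that is already met when the one before it is completed fails the run):
1. the camera is nipped between the jaws: the sliding jaw presses on it with more than 3 N and it lies against the fixed jaw (contact force between jaw and camera above 3 N and value of joint jaw_slide below 0.0725 m and y of camera in the frame of vise below 0.0015 m), for 0.2 s.
2. the coupler is screwed down to its stop (within 0.06 rad) (value of joint coupler_turn below 0.06 rad), for 0.2 s.
3. the coupler is backed off a quarter turn (value of joint coupler_turn between 1.31 and 1.83 rad), for 0.2 s.
At the end, for the whole second after the job is handed in: coupler 1.57 rad (within 0.26) back from its stop, still, gripped with over 5 N; camera flat on the vise's bed (tilt under 0.05 rad, not lifted 3 mm), square within 0.07 rad, within 15 mm of the middle, under 3 mm off the fixed jaw, nipped by the jaw (over 1 N, gap under 73.5 mm) (all of step 3 and angular speed of coupler below 0.1 rad/s and contact force between the fingers and coupler above 5 N and contact force between jaw and camera above 1 N and value of joint jaw_slide below 0.0735 m and y of camera in the frame of vise below 0.003 m and angle between the x axis of camera and the x axis of vise, either way round below 0.07 rad and angle between camera's own z axis and vertical below 0.05 rad and x of camera in the frame of vise between -0.015 and 0.015 m and z of camera in the frame of vise below 0.019 m); the arm keeps its last pose, push and grip.
It fails at once if the camera is crushed: the sliding jaw presses on it with more than 45 N (contact force between jaw and camera above 45 N).
It fails at once if a bystander on the desk is shifted by more than 30 mm (distance of any of eyepiece, objective, dust_cap, screwdriver, oil_bottle, mouse, slide_box from where it was at the start of the episode above 0.03 m).
It also fails if it takes over 61 s, if anything falls off the work surface, if the arm or the gripper's body presses on something with over 40 N, if the wrist force passes 120 N, or if a joint passes its speed limit or range.

### The arm

A 6-joint arm with a two-finger parallel gripper is mounted at the origin on the work surface. World frame = base frame: x ahead of the robot, y to its left, z up, the work surface at z = 0. Lengths are in mm, angles in rad, forces in N, time in s.
With the tool pointing down it reaches from about 375 to 750 mm from the base axis. Payload 9 kg.
Tool frame: the origin (TCP) lies between the finger pads; the fingertips stand ctrl.tip_reach ahead of it and the grasp point (between the pads) lies 3 mm ahead of it (ctrl.tip_reach is the distance from the TCP to the fingertips, in mm); z points along the fingers, y is the line along which they close (so a half turn about z gives the same grasp; the last joint's range is limited). The gripper opens to 85 mm and grips with 20 to 120 N. Pads are 22 mm wide; open, the fingers measure 114 mm over their backs; the gripper's body (76 mm by 85 mm) begins 54 mm behind the grasp point. The pads swing forward as they close: fully open they stand 13 mm farther back than shut.
Start: joints at [-1.401, 0.104, 0.097, 1.564, 0, 1.353], TCP at [226.903, -555.472, 253.331] pointing down, gripper open.
Joint ranges: [-2.99, 2.99], [-0.84, 1.86], [-1.1, 1.16], [-1.84, 2.11], [-1.51, 1.56], [-3.14, 3.14]. Speed limits (rad/s): [2.22, 2.22, 2.57, 3.14, 3.14, 3.14].

### API

Orientations are given as a rotation vector (axis times angle).
In Python, from plant import ctrl gives the robot as it stands.
- The arm moves only by the tool move_arm, never from a script. Its argument "plan" is a list of rows, each a list of 2 entries, a list of its own where there are three numbers: the shift along the tool's x, y, z normalised to -1 to 1, where 1 is 0.2 m, then the turn, a rotation vector about the tool's x, y, z normalised to -1 to 1, where 1 is 90 degrees. In form: [[[dx, dy, dz], [wx, wy, wz]], ...]. A call has 1 to 20 rows; each row is the pose to reach, as a shift and turn from the pose commanded when the call began, along the tool's axes at that moment; what a row does not reach only later rows make up. A row lasts 1/10 s, in which the tool goes at most 50 mm and 8.59 degrees, less where a joint would pass 70% of its speed; a pose out of reach is approached as far as the arm can. A call with a number of a shift or a turn outside -1 to 1 is refused whole. A call with a gripper value outside its range is refused whole. "hand" is the opening, from -1 (shut) to 1 (fully open), set as the call begins (left out, the last holds). The fingers move at their own pace and stop on an object; "force" is the grip in N (left out, the last holds). Time passes only in rows, so rows that repeat a pose let the fingers close. It gives the time, the measured TCP pose, the force, the opening and the grip force at its end, in the units of the state.
- ctrl.get_state(): the state, without advancing time (a new reading comes with each control period).
- ctrl.grab_frame(name): name is "side" or "top" or "wrist"; returns a dict with "color" (384x512x3 uint8, blue, green, red), "range_z" (384x512 float32, mm along the optical axis (not along the pixel's ray), 0 where there is no reading), "K" (3x3 intrinsics, pixels), "pose" (4x4, takes a point from camera to world coordinates); the wrist camera has in their place "tool_from_camera" (4x4, takes a point from camera to tool coordinates, whose origin is the TCP and whose axes are the flange's). Camera axes: x right, y down, z forward; pixel columns grow to the right and rows downward; lengths in mm; the calibration is good to about 2 mm. A picture is of the moment at which its call begins: read the wrist's pose just before it.
- ctrl.hand_in(): hands the job in; it is judged then, once.
The state is a dict: "t": time; "joint_pos": joint angles; "qvel": joint speeds; "joint_torque": joint torques, N m; "tool_pos": TCP position; "tcp_rot": TCP orientation; "contact_force": force on the tool from outside, world axes, zero at the start; "ft_torque": the same for the moment, N m; "grip_width": finger opening in mm; "finger_force": force on a finger pad.
Only numpy, scipy, OpenCV 4.12 (cv2) and the standard library are available. Lean on these libraries where they do the work, as an engineer would, in place of code of your own. Each camera call takes 0.05 s, during which the arm holds its last target. There are 200 camera calls.

## Working session

There is one attempt and no reset: what is moved stays moved. The work goes in short steps, Python scripts to look and compute and a tool call to move; the robot and the scene stay as the last step left them, time stands still between calls to the robot, and variables do not carry over. Pictures are saved under pics/ and viewed, at most 10 in all, crops included, and the job is handed in when it is done.

Besides the shell and the picture viewer there is one more tool, called after "Request:" as name(argument=value, ...) on one line, values as JSON. move_arm: Moves the arm, as the interface text tells. Scaled input: -1 to 1 covers 0.2 m each way for a shift and 90 degrees each way for a turn. Its arguments: {"type":"object","properties":{"plan":{"type":"array","items":{"type":"array"}},"hand":{"type":"number"},"force":{"type":"number"}},"required":["plan"]}

```bash
ls; mkdir -p pics
cat > h.py <<'E'
import numpy as np, cv2
from plant import ctrl
from scipy.spatial.transform import Rotation as R
def grab(n):
    s=ctrl.get_state(); f=ctrl.grab_frame(n)
    if n=="wrist":
        T=np.eye(4); T[:3,:3]=R.from_rotvec(s["tcp_rot"]).as_matrix(); T[:3,3]=s["tool_pos"]
        f["pose"]=T@f["tool_from_camera"]
    return f
def cloud(f):
    z=f["range_z"]; v,u=np.indices(z.shape); K=f["K"]
    p=np.stack([(u-K[0,2])/K[0,0]*z,(v-K[1,2])/K[1,1]*z,z],-1)
    p=p@f["pose"][:3,:3].T+f["pose"][:3,3]; p[z==0]=np.nan; return p
E
python3 - <<'E'
from h import *
s=ctrl.get_state(); print({k:np.round(v,3) for k,v in s.items()}, ctrl.tip_reach)
fs=[grab(n) for n in ("top","side")]
for n,f in zip(("top","side"),fs):
    np.savez(f"{n}0.npz",**f); print(n,f["pose"].round(2).tolist(),f["K"][0,0])
cv2.imwrite("pics/a.png",cv2.resize(fs[0]["color"],(800,600)))
cv2.imwrite("pics/b.png",cv2.resize(fs[1]["color"],(800,600)))
E
```

```text
pics
{'t': np.float64(0.0), 'joint_pos': array([-1.401,  0.105,  0.096,  1.564,  0.   ,  1.353]), 'qvel': array([ 0.   ,  0.001,  0.   , -0.   , -0.001,  0.002]), 'joint_torque': array([-4.0000e-03, -5.5693e+01,  5.0365e+01,  1.6000e-02, -0.0000e+00,
        0.0000e+00]), 'tool_pos': array([ 226.854, -555.117,  252.529]), 'tcp_rot': array([-3.081, -0.605, -0.   ]), 'contact_force': array([-0.553,  0.682, -0.85 ]), 'ft_torque': array([-0.019, -0.039,  0.025]), 'finger_force': np.float64(0.0), 'grip_width': np.float64(85.454)} 22.0
top [[-0.02, -1.0, 0.06, 434.68], [-1.0, 0.02, 0.0, -15.26], [-0.0, -0.06, -1.0, 1590.19], [0.0, 0.0, 0.0, 1.0]] 444.2941381730944
side [[-0.74, -0.42, 0.52, -117.08], [-0.67, 0.45, -0.59, 675.04], [0.02, -0.79, -0.62, 861.11], [0.0, 0.0, 0.0, 1.0]] 443.37465005802426
```

View pics/a.png

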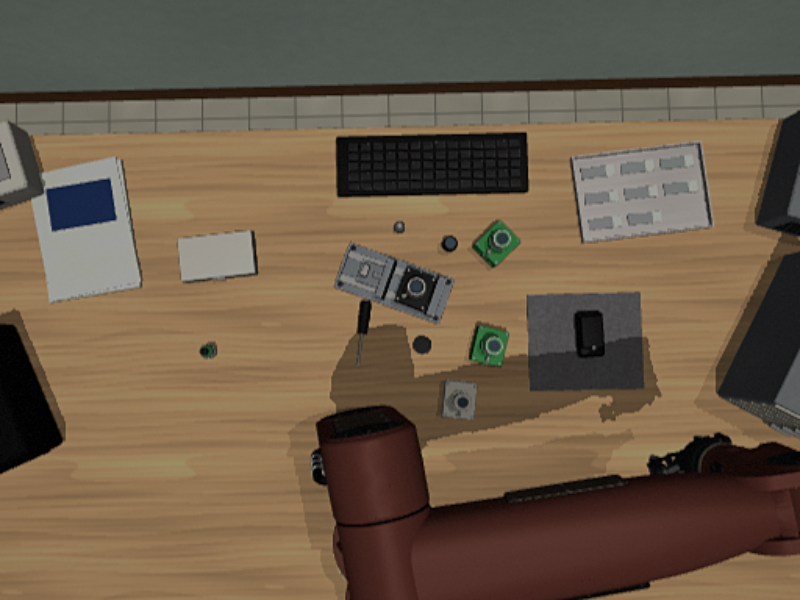

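View pics/b.png

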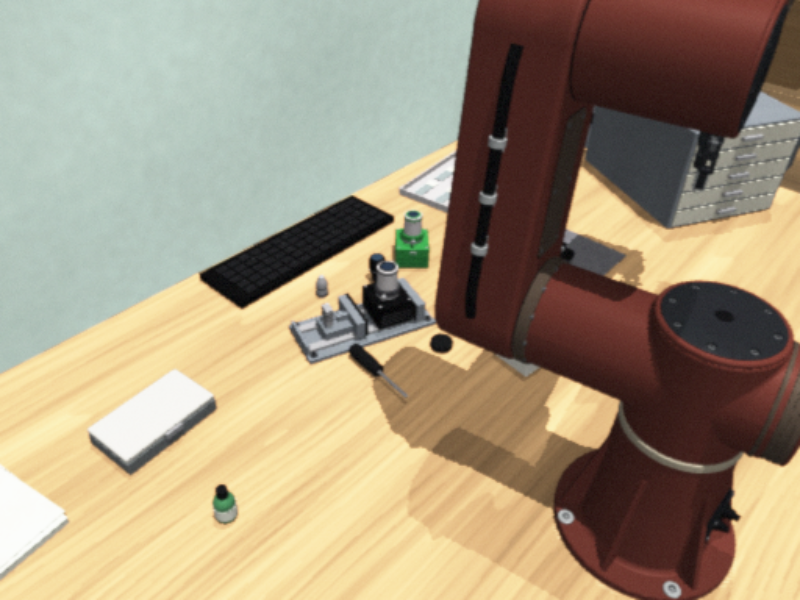

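The top view shows the vise with the black camera at about (417,290), the sliding jaw and post at about (367,270), the fixed jaw to the right and the screwdriver just below. The side view agrees. Next I'll get a rough pose from depth.

Run:
```python
from h import *
for n,(x0,x1,y0,y1) in (("top",(330,460,235,330)),("side",(285,445,255,365))):
    f=dict(np.load(n+"0.npz")); p=cloud(f); m=np.zeros(p.shape[:2],bool); m[int(y0*.64):int(y1*.64),int(x0*.64):int(x1*.64)]=1
    for lo,hi in ((115,135),(62,80),(45,57)):
        q=p[m&(p[...,2]>lo)&(p[...,2]<hi)]; print(n,lo,len(q),q.mean(0).round(1), np.median(q,0).round(1))
        if lo==45: 
            print(q[:, :2].min(0),q[:,:2].max(0))
```

```text
top 115 105 [566.  -72.7 124.6] [565.2 -72.8 124.5]
top 62 309 [570.  -62.8  67.9] [572.2 -67.5  67.1]
top 45 384 [586.5 -77.   51.3] [ 579.8 -106.4   51.4]
[ 507.94030769 -168.97332408] [681.82249521  38.47577749]
side 115 115 [558.6 -70.5 123.6] [557.9 -70.4 124.5]
side 62 331 [559.  -47.5  67.3] [547.4 -54.6  65.9]
side 45 505 [573.1 -54.7  50.9] [568.9 -40.   51. ]
[ 499.80336607 -167.9682011 ] [704.23684698  48.45509147]
```

Request:
move_arm(plan=[[[0.855, -0.56, -0.13], [0, 0, 0]], [[0.855, -0.56, -0.13], [0, 0, 0]], [[0.855, -0.56, -0.13], [0, 0, 0]], [[0.855, -0.56, -0.13], [0, 0, 0]], [[0.855, -0.56, -0.13], [0, 0, 0]]])

```text
t: 0.6
tool_pos: [345.3, -383.5, 280.5]
tcp_rot: [3.081, 0.612, 0.002]
contact_force: [-0.5, 0.1, 0.3]
grip_width: 85.2
finger_force: 0.0
```

Request:
move_arm(plan=[[[0.855, -0.56, -0.13], [0, 0, 0]], [[0.855, -0.56, -0.13], [0, 0, 0]], [[0.855, -0.56, -0.13], [0, 0, 0]], [[0.855, -0.56, -0.13], [0, 0, 0]], [[0.855, -0.56, -0.13], [0, 0, 0]]])

```text
t: 1.1
tool_pos: [460.9, -215.2, 306.0]
tcp_rot: [-3.081, -0.613, -0.002]
contact_force: [0.5, -0.3, 0.1]
grip_width: 85.4
finger_force: 0.0
```

Request:
move_arm(plan=[[[0.855, -0.56, -0.13], [0, 0, -0.52]], [[0.855, -0.56, -0.13], [0, 0, -0.52]], [[0.855, -0.56, -0.13], [0, 0, -0.52]], [[0.855, -0.56, -0.13], [0, 0, -0.52]], [[0.855, -0.56, -0.13], [0, 0, -0.52]], [[0.855, -0.56, -0.13], [0, 0, -0.52]], [[0.855, -0.56, -0.13], [0, 0, -0.52]], [[0.855, -0.56, -0.13], [0, 0, -0.52]]])

```text
t: 1.9
tool_pos: [574.6, -51.2, 330.8]
tcp_rot: [-2.591, -1.776, 0.001]
contact_force: [0.1, -0.7, -0.7]
grip_width: 85.1
finger_force: 0.0
```

Run:
```python
from h import *
f=grab("wrist"); np.savez("w1.npz",**f); print(f["pose"].round(3).tolist(),f["K"].round(1).tolist(),f["tool_from_camera"].round(2).tolist())
s=ctrl.get_state();print(s["tool_pos"],s["tcp_rot"],s["joint_pos"].round(3),s["contact_force"])
cv2.imwrite("pics/c.png",cv2.resize(f["color"],(800,600)))
```

```text
[[0.932, -0.345, -0.106, 601.525], [-0.361, -0.892, -0.272, 18.715], [-0.0, 0.292, -0.956, 450.893], [0.0, 0.0, 0.0, 1.0]] [[313.4, 0.0, 259.2], [0.0, 313.4, 188.5], [0.0, 0.0, 1.0]] [[-0.0, -0.96, -0.29, 74.87], [1.0, -0.0, 0.0, -0.22], [-0.0, -0.29, 0.96, -120.09], [0.0, 0.0, 0.0, 1.0]]
[574.58581531 -51.22111888 330.96598174] [-2.59142017e+00 -1.77565606e+00  6.96638065e-04] [-0.315  0.068  0.201  1.705 -0.     1.625] [ 0.19431512  0.71417337 -0.19576654]
```

View pics/c.png

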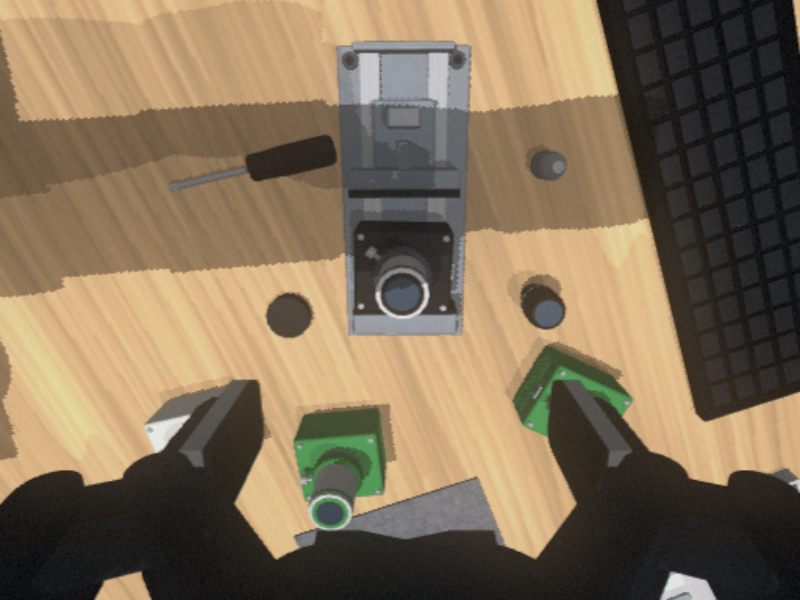

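Wrist view: post top at about (403,117), sliding jaw face at about y=193, coupler top at (403,293) and lock screw head at (372,251), pointing up and to the left. The vise is nearly aligned with the tool. Screwdriver, dust cap, objective and eyepiece stand beside it.

Run:
```python
from h import *
f=dict(np.load("w1.npz")); p=cloud(f); K=f["K"];T=f["pose"]
def ray(u,v,z):
    d=T[:3,:3]@np.linalg.solve(K,[u*.64,v*.64,1]); return T[:3,3]+d*(z-T[2,3])/d[2]
m=np.zeros(p.shape[:2],bool); m[25:215,215:302]=1
def reg(lo,hi,u0,u1,v0,v1):
    k=np.zeros(m.shape,bool); k[int(v0*.64):int(v1*.64),int(u0*.64):int(u1*.64)]=1
    k&=(p[...,2]>lo)&(p[...,2]<hi); return p[k]
for nm,a in (("post",(66,80,380,430,90,135)),("plate",(47,57,340,470,150,200)),("fix",(47,57,340,470,300,345)),("top",(119,131,370,435,255,325))):
    q=reg(*a); c,(w,h),an=cv2.minAreaRect(q[:,:2].astype(np.float32)); print(nm,len(q),q.mean(0).round(1),np.round((*c,w,h,an),1))
print("coupler top ray",ray(403,293,125).round(1),"post ray",ray(403,117,72).round(1),"lock",ray(372,251,77).round(1))
for z,(l,r) in {52:((349,316),(464,316))}.items(): print(ray(*l,z).round(1),ray(*r,z).round(1))
print("jawface",ray(348,189,52).round(1),ray(460,189,52).round(1))
cv2.imwrite("pics/d.png",cv2.resize(f["color"][20:220,200:320],None,fx=3,fy=3,interpolation=cv2.INTER_CUBIC))
```

```text
post 283 [607.6  37.6  71. ] [607.5  37.8  14.1  23.   69. ]
plate 1332 [589.9  -7.6  51.3] [592.8  -1.5  36.2  89.3  68.9]
fix 848 [ 547.7 -119.3   51.4] [ 548.2 -118.4   21.8   89.7   69.2]
top 945 [564.5 -71.5 124.9] [563.7 -72.1  37.1  37.4  69.4]
coupler top ray [564.7 -72.7 125. ] post ray [607.2  37.3  72. ] lock [549.1 -45.6  77. ]
[505.4 -95.6  52. ] [ 598.  -131.5   52. ]
jawface [546.9   3.7  52. ] [630.4 -28.6  52. ]
```

View pics/d.png

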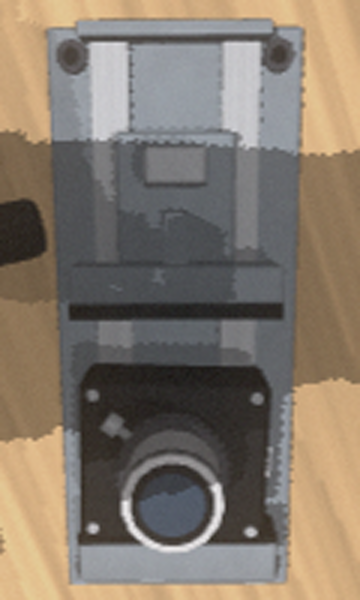

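Request:
move_arm(plan=[[[0.474, -0.007, 0.2], [0, 0, 0]], [[0.474, -0.007, 0.5], [0, 0, 0]], [[0.474, -0.007, 0.9], [0, 0, 0]], [[0.474, -0.007, 0.9], [0, 0, 0]], [[0.474, -0.007, 0.9], [0, 0, 0]], [[0.474, -0.007, 0.9], [0, 0, 0]], [[0.474, -0.007, 0.9], [0, 0, 0]]], hand=0.2, force=30)

```text
t: 2.65
tool_pos: [607.5, 37.9, 152.2]
tcp_rot: [2.59, 1.778, 0.0]
contact_force: [-0.5, 1.0, 0.4]
grip_width: 51.2
finger_force: 0.0
```

Run:
```python
from h import *
s=ctrl.get_state();f=grab("wrist"); p=cloud(f); print(s["tool_pos"].round(1),s["tcp_rot"],s["grip_width"])
X=np.array([.9336,-.3584]);Y=np.array([.3584,.9336])
q=p[(abs(p[...,2]-71.5)<3)&(np.hypot(p[...,0]-607.5,p[...,1]-37.7)<22)]
print(len(q),cv2.minAreaRect(q[:,:2].astype(np.float32)), (q[:,:2]@X).min(),(q[:,:2]@X).max(),s["tool_pos"][:2]@X,s["tool_pos"][:2]@Y,(q[:,:2]@Y).min(),(q[:,:2]@Y).max())
```

```text
[607.5  37.9 152.2] [2.58962578e+00 1.77767073e+00 4.29504190e-04] 51.15809126339075
679 ((607.3713989257812, 38.124107360839844), (14.567111015319824, 23.539979934692383), 68.74571228027344) 541.5853547429869 565.1309712807982 553.5973400187371 253.1667014325828 245.9629941134668 260.53154259228336
```

Well centred. I'll descend and grip.

Request:
move_arm(plan=[[[0, 0, 0.2], [0, 0, 0]], [[0, 0, 0.38], [0, 0, 0]], [[0, 0, 0.44], [0, 0, 0]], [[0, 0, 0.44], [0, 0, 0]], [[0, 0, 0.44], [0, 0, 0]]])

```text
t: 3.2
tool_pos: [608.8, 38.1, 65.9]
tcp_rot: [2.587, 1.778, 0.003]
contact_force: [-0.3, 1.0, 1.1]
grip_width: 51.0
finger_force: 0.0
```

Request:
move_arm(plan=[[[0, 0, 0], [0, 0, 0]], [[0, 0, 0], [0, 0, 0]], [[0, 0, 0], [0, 0, 0]], [[0, 0, 0], [0, 0, 0]], [[0, 0, 0], [0, 0, 0]], [[0, 0, 0], [0, 0, 0]], [[0, 0, 0], [0, 0, 0]], [[0, 0, 0], [0, 0, 0]]], hand=-1, force=50)

```text
t: 4.0
tool_pos: [607.7, 38.8, 65.5]
tcp_rot: [2.588, 1.78, 0.001]
contact_force: [-6.6, 0.7, 10.1]
grip_width: 23.2
finger_force: 50.2
```

Request:
move_arm(plan=[[[-0.02, 0, 0], [0, 0, 0]], [[-0.04, 0, 0], [0, 0, 0]], [[-0.06, 0, 0], [0, 0, 0]], [[-0.08, 0, 0], [0, 0, 0]], [[-0.09, 0, 0], [0, 0, 0]], [[-0.09, 0, 0], [0, 0, 0]], [[-0.09, 0, 0], [0, 0, 0]]])

```text
t: 4.7
tool_pos: [601.8, 23.4, 65.6]
tcp_rot: [-2.587, -1.781, -0.006]
contact_force: [-2.3, 10.5, 8.8]
grip_width: 22.9
finger_force: 50.0
```

Request:
move_arm(plan=[[[-0.01, 0, 0], [0, 0, 0]], [[-0.02, 0, 0], [0, 0, 0]], [[-0.03, 0, 0], [0, 0, 0]], [[-0.03, 0, 0], [0, 0, 0]], [[-0.03, 0, 0], [0, 0, 0]]])

```text
t: 5.2
tool_pos: [599.8, 17.9, 65.6]
tcp_rot: [-2.587, -1.781, -0.006]
contact_force: [-2.6, 9.8, 9.5]
grip_width: 22.9
finger_force: 50.0
```

Request:
move_arm(plan=[[[-0.01, 0, 0], [0, 0, 0]], [[-0.01, 0, 0], [0, 0, 0]], [[-0.01, 0, 0], [0, 0, 0]]])

```text
t: 5.5
tool_pos: [599.1, 16.3, 65.6]
tcp_rot: [-2.586, -1.781, -0.007]
contact_force: [-1.5, 11.3, 8.9]
grip_width: 22.9
finger_force: 49.9
```

Request:
move_arm(plan=[[[-0.006, 0, 0], [0, 0, 0]], [[-0.01, 0, 0], [0, 0, 0]], [[-0.01, 0, 0], [0, 0, 0]]])

```text
t: 5.8
tool_pos: [598.6, 14.7, 65.6]
tcp_rot: [-2.586, -1.782, -0.008]
contact_force: [-0.2, 13.3, 9.2]
grip_width: 23.0
finger_force: 49.9
```

Request:
move_arm(plan=[[[-0.003, 0, 0], [0, 0, 0]], [[-0.005, 0, 0], [0, 0, 0]], [[-0.005, 0, 0], [0, 0, 0]]])

```text
t: 6.1
tool_pos: [598.2, 13.9, 65.6]
tcp_rot: [-2.586, -1.782, -0.008]
contact_force: [-0.1, 13.8, 8.9]
grip_width: 23.2
finger_force: 49.9
```

Request:
move_arm(plan=[[[-0.003, 0, 0], [0, 0, 0]], [[-0.005, 0, 0], [0, 0, 0]], [[-0.005, 0, 0], [0, 0, 0]]])

```text
t: 6.4
tool_pos: [598.0, 13.2, 65.6]
tcp_rot: [-2.585, -1.782, -0.009]
contact_force: [0.8, 14.1, 8.7]
grip_width: 23.3
finger_force: 49.9
```

Request:
move_arm(plan=[[[-0.003, 0, 0], [0, 0, 0]], [[-0.005, 0, 0], [0, 0, 0]], [[-0.005, 0, 0], [0, 0, 0]]])

```text
t: 6.7
tool_pos: [597.8, 12.7, 65.7]
tcp_rot: [-2.585, -1.782, -0.01]
contact_force: [2.5, 17.3, 7.7]
grip_width: 23.1
finger_force: 49.8
```

Request:
move_arm(plan=[[[-0.003, 0, 0], [0, 0, 0]], [[-0.005, 0, 0], [0, 0, 0]], [[-0.005, 0, 0], [0, 0, 0]], [[-0.005, 0, 0], [0, 0, 0]]])

```text
t: 7.1
tool_pos: [597.6, 12.3, 65.7]
tcp_rot: [-2.584, -1.782, -0.012]
contact_force: [3.5, 20.1, 7.4]
grip_width: 23.1
finger_force: 49.7
```

Request:
move_arm(plan=[[[-0.003, 0, 0], [0, 0, 0]], [[-0.003, 0, 0], [0, 0, 0]], [[-0.003, 0, 0], [0, 0, 0]]])

```text
t: 7.4
tool_pos: [597.5, 12.0, 65.7]
tcp_rot: [-2.584, -1.782, -0.012]
contact_force: [3.4, 20.8, 7.4]
grip_width: 22.9
finger_force: 49.7
```

Run:
```python
from h import *
s=ctrl.get_state();f=grab("side"); p=cloud(f); print(s["tool_pos"].round(1),s["contact_force"])
f2=grab("wrist"); np.savez("w2.npz",**f2)
cv2.imwrite("pics/e.png",np.vstack([cv2.resize(f["color"][150:240,170:310],(440,283)),cv2.resize(f2["color"],(440,317))]))
```

```text
[597.5  12.   65.7] [ 3.41027752 20.84978001  7.41492534]
```

View pics/e.png

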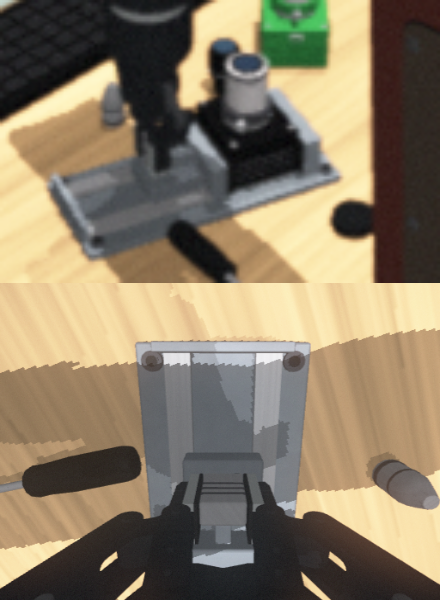

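The camera appears nipped: the jaw touches it, with about 10 N pressing above the drag. I'll release and lift.

Request:
move_arm(plan=[[[0, 0, 0], [0, 0, 0]], [[0, 0, 0], [0, 0, 0]], [[0, 0, 0], [0, 0, 0]], [[0, 0, 0], [0, 0, 0]], [[0, 0, -0.2], [0, 0, 0]], [[0, 0, -0.45], [0, 0, 0]], [[0, 0, -0.7], [0, 0, 0]], [[0, 0, -0.95], [0, 0, 0]], [[0, 0, -0.95], [0, 0, 0]], [[0, 0, -0.95], [0, 0, 0]]], hand=0.2)

```text
t: 8.5
tool_pos: [596.5, 7.7, 254.9]
tcp_rot: [2.587, 1.778, 0.003]
contact_force: [0.0, -0.8, -1.5]
grip_width: 51.0
finger_force: 0.0
```

```bash
cat > m.py <<'E'
from h import *
def measure(f,save,scale=3):
    p=cloud(f);K=f["K"];T=f["pose"]
    q=p[(abs(p[...,2]-124.5)<4)&(np.hypot(p[...,0]-560,p[...,1]+75)<40)]
    if len(q): c=cv2.minAreaRect(q[:,:2].astype(np.float32)); print("top",len(q),np.round(c[0],1),np.round(c[1],1))
    for nm,c in (("plate",(578,-24)),("fix",(548,-118))):
        q=p[(abs(p[...,2]-51.5)<3)&(np.hypot(p[...,0]-c[0],p[...,1]-c[1])<60)]
        if len(q): print(nm,len(q),[np.round(a,1) for a in cv2.minAreaRect(q[:,:2].astype(np.float32))])
    cv2.imwrite(save,cv2.resize(f["color"],(800,600)))
E
python3 - <<'E'
from m import *
s=ctrl.get_state();print(s["tool_pos"].round(1),s["tcp_rot"],s["joint_pos"].round(3),s["contact_force"],s["grip_width"])
f=grab("wrist");np.savez("w3.npz",**f); measure(f,"pics/f.png")
f=grab("top"); print("TOP");measure(f,"pics/g.png")
E
```

```text
[596.5   7.7 254.9] [2.58721952 1.7779803  0.00305166] [-0.206  0.09   0.085  1.563 -0.     1.731] [ 0.04834047 -0.81488126 -1.48630036] 50.98973390662153
top 1243 [564.  -74.6] [37.5 37.6]
plate 1581 [array([589.1, -13.2]), array([67.7, 89.9]), np.float64(67.7)]
fix 385 [array([ 547.8, -118.2]), array([22.1, 89.7]), np.float64(69.1)]
TOP
top 81 [566.4 -76.1] [33.3 36.8]
plate 28 [array([583.9, -39.3]), array([ 8.8, 80.8]), np.float64(70.3)]
fix 114 [array([ 548.1, -117.5]), array([43.4, 93.4]), np.float64(50.5)]
```

View pics/f.png

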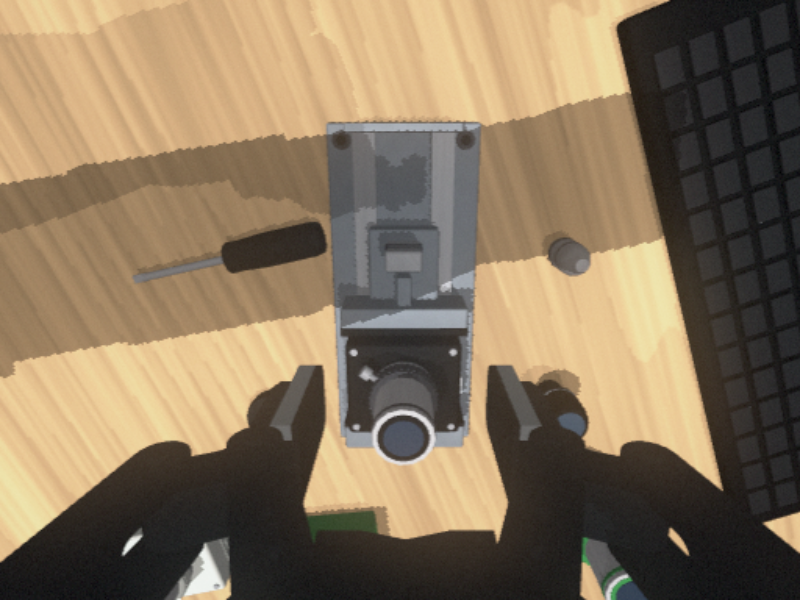

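Jaw plate is against the camera; lock screw head at (367,374), still up-left. I'll move above the coupler with the wrist wound back 90°.

Request:
move_arm(plan=[[[-0.442, -0.004, 0], [0, 0, -1]], [[-0.442, -0.004, 0.1], [0, 0, -1]], [[-0.442, -0.004, 0.42], [0, 0, -1]], [[-0.442, -0.004, 0.42], [0, 0, -1]], [[-0.442, -0.004, 0.42], [0, 0, -1]], [[-0.442, -0.004, 0.42], [0, 0, -1]], [[-0.442, -0.004, 0.42], [0, 0, -1]], [[-0.442, -0.004, 0.42], [0, 0, -1]], [[-0.442, -0.004, 0.42], [0, 0, -1]], [[-0.442, -0.004, 0.42], [0, 0, -1]], [[-0.442, -0.004, 0.42], [0, 0, -1]], [[-0.442, -0.004, 0.42], [0, 0, -1]], [[-0.442, -0.004, 0.42], [0, 0, -1]]], hand=0.4)

```text
t: 9.9
tool_pos: [562.6, -73.9, 168.0]
tcp_rot: [-0.576, -3.086, -0.0]
contact_force: [-0.8, -0.2, 0.3]
grip_width: 60.1
finger_force: 0.0
```

Run:
```python
from m import *
s=ctrl.get_state();print(s["tool_pos"].round(1),s["tcp_rot"],s["joint_pos"].round(3),s["contact_force"],s["grip_width"])
f=dict(np.load("w3.npz"));K=f["K"];T=f["pose"]
def ray(u,v,z):
    d=T[:3,:3]@np.linalg.solve(K,[u*.64,v*.64,1]); return T[:3,3]+d*(z-T[2,3])/d[2]
d=ray(367,374,77)[:2]-[564,-74.6]; print(np.linalg.norm(d),np.arctan2(d[1],d[0])+np.radians(21))
f=grab("wrist"); measure(f,"pics/h.png")
```

```text
[562.6 -73.9 168. ] [-5.75982514e-01 -3.08630784e+00 -3.83658541e-04] [-0.361  0.008 -0.156  1.408 -0.     0.008] [-0.80973824 -0.16403541  0.25735937] 60.09241675530693
29.387489274414772 2.5325589364797496
top 3261 [563.2 -74.8] [37.7 37.5]
plate 2635 [array([575.8, -16.9]), array([79.3, 95.1]), np.float64(89.7)]
fix 2684 [array([ 552.1, -108.2]), array([54.5, 90.3]), np.float64(61.1)]
```

Request:
move_arm(plan=[[[-0.005, -0.003, 0.1], [0, 0, 0]], [[-0.005, -0.003, 0.2], [0, 0, 0]], [[-0.005, -0.003, 0.29], [0, 0, 0]], [[-0.005, -0.003, 0.29], [0, 0, 0]], [[-0.005, -0.003, 0.29], [0, 0, 0]]])

```text
t: 10.45
tool_pos: [563.8, -75.0, 111.3]
tcp_rot: [-0.573, -3.088, -0.0]
contact_force: [0.4, -0.6, 0.5]
grip_width: 59.8
finger_force: 0.0
```

Request:
move_arm(plan=[[[0, 0, 0], [0, 0, 0]], [[0, 0, 0], [0, 0, 0]], [[0, 0, 0], [0, 0, 0]], [[0, 0, 0], [0, 0, 0]], [[0, 0, 0], [0, 0, 0]], [[0, 0, 0], [0, 0, 0]]], hand=-1, force=25)

```text
t: 11.05
tool_pos: [564.6, -75.6, 112.7]
tcp_rot: [0.572, 3.087, -0.002]
contact_force: [-2.8, -2.4, 5.6]
grip_width: 37.2
finger_force: 27.2
```

Request:
move_arm(plan=[[[0, 0, 0], [0, 0, 0.08]], [[0, 0, 0], [0, 0, 0.16]], [[0, 0, 0], [0, 0, 0.24]], [[0, 0, 0], [0, 0, 0.32]], [[0, 0, 0], [0, 0, 0.4]], [[0, 0, 0], [0, 0, 0.48]], [[0, 0, 0], [0, 0, 0.56]], [[0, 0, 0], [0, 0, 0.64]], [[0, 0, 0], [0, 0, 0.72]], [[0, 0, 0.001], [0, 0, 0.8]], [[0, 0, 0.001], [0, 0, 0.9]], [[0, 0, 0.001], [0, 0, 0.98]], [[0, 0, 0.001], [0, 0, 1]], [[0, 0, 0.001], [0, 0, 1]]])

```text
t: 12.45
tool_pos: [563.8, -76.2, 112.5]
tcp_rot: [2.589, 1.776, -0.003]
contact_force: [-8.2, -4.5, 9.9]
grip_width: 37.5
finger_force: 27.6
```

Run:
```python
from h import *
s=ctrl.get_state();print({k:np.round(v,3) for k,v in s.items()})
```

```text
{'t': np.float64(12.45), 'joint_pos': array([-0.363,  0.032, -0.234,  1.304, -0.003,  1.576]), 'qvel': array([-0.   ,  0.001, -0.001,  0.001,  0.002, -0.032]), 'joint_torque': array([  3.508, -47.177,  47.488,  -2.299,   2.23 ,   0.454]), 'tool_pos': array([563.752, -76.169, 112.458]), 'tcp_rot': array([ 2.589,  1.776, -0.003]), 'contact_force': array([-8.234, -4.548,  9.907]), 'ft_torque': array([-1.112,  1.537, -0.013]), 'finger_force': np.float64(27.622), 'grip_width': np.float64(37.483)}
```

Request:
move_arm(plan=[[[-0.006, -0.005, -0.005], [0, 0, 0]], [[-0.006, -0.005, -0.005], [0, 0, 0]], [[-0.006, -0.005, -0.005], [0, 0, 0]]])

```text
t: 12.75
tool_pos: [563.3, -76.2, 112.6]
tcp_rot: [2.588, 1.779, 0.001]
contact_force: [2.9, -4.3, -0.5]
grip_width: 37.4
finger_force: 27.0
```

Request:
move_arm(plan=[[[0, 0, 0], [0, 0, 0.08]], [[0, 0, 0], [0, 0, 0.16]], [[0, 0, 0], [0, 0, 0.24]], [[0, 0, 0], [0, 0, 0.32]], [[0, 0, 0], [0, 0, 0.4]], [[0, 0, 0], [0, 0, 0.45]], [[0, 0, 0], [0, 0, 0.5]], [[0, 0, 0], [0, 0, 0.5]]])

```text
t: 13.55
tool_pos: [562.8, -75.9, 112.4]
tcp_rot: [3.073, 0.652, 0.0]
contact_force: [0.7, -2.9, 1.0]
grip_width: 37.5
finger_force: 27.2
```

Run:
```python
from m import *
s=ctrl.get_state();print({k:np.round(s[k],3) for k in("contact_force","ft_torque","joint_pos","joint_torque")})
f=grab("wrist"); measure(f,"pics/i.png"); np.savez("w4.npz",**f)
```

```text
{'contact_force': array([ 0.74 , -2.882,  1.027]), 'ft_torque': array([-0.805, -0.104, -0.065]), 'joint_pos': array([-3.640e-01,  2.900e-02, -2.370e-01,  1.304e+00, -1.000e-03,
        2.359e+00]), 'joint_torque': array([  1.506, -49.476,  47.637,   0.676,   0.965,   1.064])}
top 7327 [565.6 -76.5] [38.2 59.4]
plate 5321 [array([591. , -19.2]), array([77.8, 90.8]), np.float64(54.9)]
fix 1158 [array([ 579.9, -116.3]), array([48.9, 31.4]), np.float64(68.4)]
```

View pics/i.png

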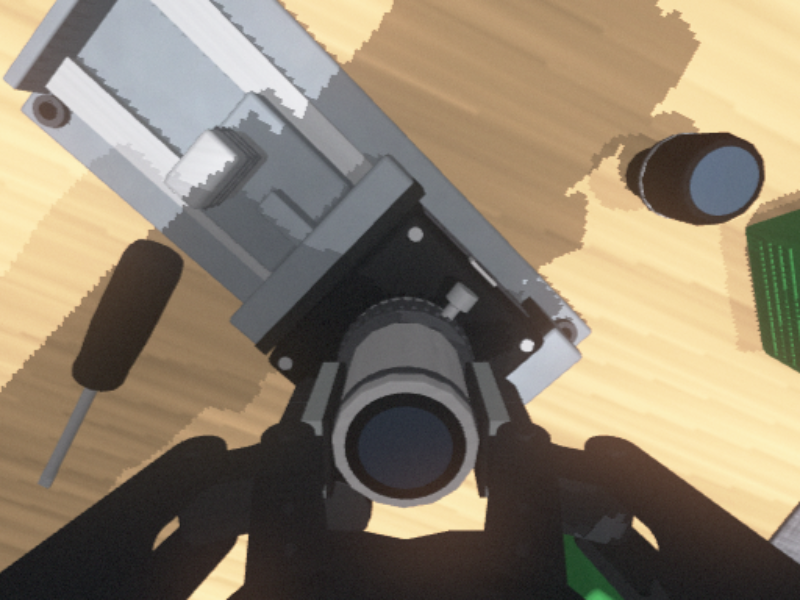

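The lock head is at (461,297), pointing near the camera's +x (USB side). The camera is square between the jaws. I'll creep to the stop, watching the torque (currently -0.065, which is thread drag only).

Request:
move_arm(plan=[[[0, 0, 0], [0, 0, 0.04]], [[0, 0, 0], [0, 0, 0.06]], [[0, 0, 0], [0, 0, 0.06]]])

```text
t: 13.9
tool_pos: [562.7, -75.9, 112.3]
tcp_rot: [3.099, 0.511, 0.0]
contact_force: [-0.2, -2.4, 2.4]
grip_width: 37.4
finger_force: 27.3
```

Run:
```python
from m import *
s=ctrl.get_state();print({k:np.round(s[k],3) for k in("contact_force","ft_torque","joint_pos","joint_torque")})
f=dict(np.load("w4.npz"));K=f["K"];T=f["pose"]
d=T[:3,:3]@np.linalg.solve(K,[461*.64,297*.64,1]); q=(T[:3,3]+d*(77-T[2,3])/d[2])[:2]
for c in ([563.3,-74.8],[562.8,-75.9]):
    e=q-c; print(np.linalg.norm(e),np.arctan2(e[1],e[0])+np.radians(21))
```

```text
{'contact_force': array([-0.182, -2.378,  2.424]), 'ft_torque': array([-0.835, -0.021, -0.005]), 'joint_pos': array([-0.364,  0.029, -0.237,  1.304, -0.   ,  2.451]), 'joint_torque': array([  1.496, -49.041,  47.351,   0.481,   0.997,   0.418])}
31.756561856295633 0.14039942478198686
32.0191182035755 0.17738879338057084
```

Request:
move_arm(plan=[[[0, 0, 0], [0, 0, 0.03]], [[0, 0, 0], [0, 0, 0.04]], [[0, 0, 0], [0, 0, 0.04]]])

```text
t: 14.2
tool_pos: [562.7, -75.8, 112.3]
tcp_rot: [3.114, 0.414, 0.0]
contact_force: [-1.2, -3.3, 3.8]
grip_width: 37.5
finger_force: 27.4
```

```bash
cat > r.py <<'E'
from h import *
s=ctrl.get_state();print({k:np.round(s[k],3) for k in("contact_force","ft_torque","joint_pos","joint_torque")})
E
python3 r.py
```

```text
{'contact_force': array([-1.181, -3.276,  3.839]), 'ft_torque': array([-0.94 ,  0.115,  0.574]), 'joint_pos': array([-0.364,  0.029, -0.238,  1.304, -0.   ,  2.513]), 'joint_torque': array([  1.174, -48.652,  47.107,   0.279,   1.198,   0.885])}
```

Request:
move_arm(plan=[[[0, 0, 0], [0, 0, 0.03]], [[0, 0, 0], [0, 0, 0.04]], [[0, 0, 0], [0, 0, 0.04]]])

```text
t: 14.5
tool_pos: [563.1, -75.6, 112.3]
tcp_rot: [-3.126, -0.315, -0.002]
contact_force: [2.5, -1.0, 3.3]
grip_width: 37.1
finger_force: 27.3
```

```bash
python3 r.py
```

```text
{'contact_force': array([ 2.536, -0.973,  3.303]), 'ft_torque': array([-0.255, -0.515,  0.467]), 'joint_pos': array([-3.640e-01,  2.900e-02, -2.370e-01,  1.304e+00,  1.000e-03,
        2.577e+00]), 'joint_torque': array([ 4.0000e-02, -4.8551e+01,  4.6157e+01,  1.2190e+00,  1.3200e-01,
        7.1700e-01])}
```

Reaction torque jumped to about 0.5 N m, so it's at the stop. I'll back off a quarter turn.

Request:
move_arm(plan=[[[0, 0, 0], [0, 0, 0]], [[0, 0, 0], [0, 0, -0.08]], [[0, 0, 0], [0, 0, -0.16]], [[0, 0, 0], [0, 0, -0.24]], [[0, 0, 0], [0, 0, -0.32]], [[0, 0, 0], [0, 0, -0.4]], [[0, 0, 0], [0, 0, -0.48]], [[0, 0, 0], [0, 0, -0.56]], [[0, 0, 0], [0, 0, -0.64]], [[0, 0, 0], [0, 0, -0.72]], [[0, 0, 0], [0, 0, -0.8]], [[0, 0, 0], [0, 0, -0.88]], [[0, 0, 0], [0, 0, -0.95]], [[0, 0, 0], [0, 0, -1]], [[0, 0, 0], [0, 0, -1]], [[0, 0, 0], [0, 0, -1]]])

```text
t: 16.1
tool_pos: [563.4, -75.9, 112.5]
tcp_rot: [1.989, 2.43, 0.002]
contact_force: [5.0, -1.7, 3.2]
grip_width: 37.3
finger_force: 27.3
```

```bash
python3 r.py
python3 - <<'E'
from m import *
f=grab("wrist"); measure(f,"pics/j.png"); np.savez("w5.npz",**f)
E
```

```text
{'contact_force': array([ 5.005, -1.727,  3.232]), 'ft_torque': array([-0.309, -0.994,  0.012]), 'joint_pos': array([-3.640e-01,  2.900e-02, -2.370e-01,  1.303e+00,  1.000e-03,
        1.008e+00]), 'joint_torque': array([ 4.4400e-01, -4.8139e+01,  4.4940e+01,  2.2310e+00, -1.1000e-01,
       -4.7000e-02])}
top 7233 [560.8 -73.4] [39.7 57.8]
plate 5433 [array([587.3, -12.2]), array([67.4, 90.2]), np.float64(71.0)]
fix 653 [array([ 514.5, -105.1]), array([22.1, 18.5]), np.float64(69.2)]
```

View pics/j.png

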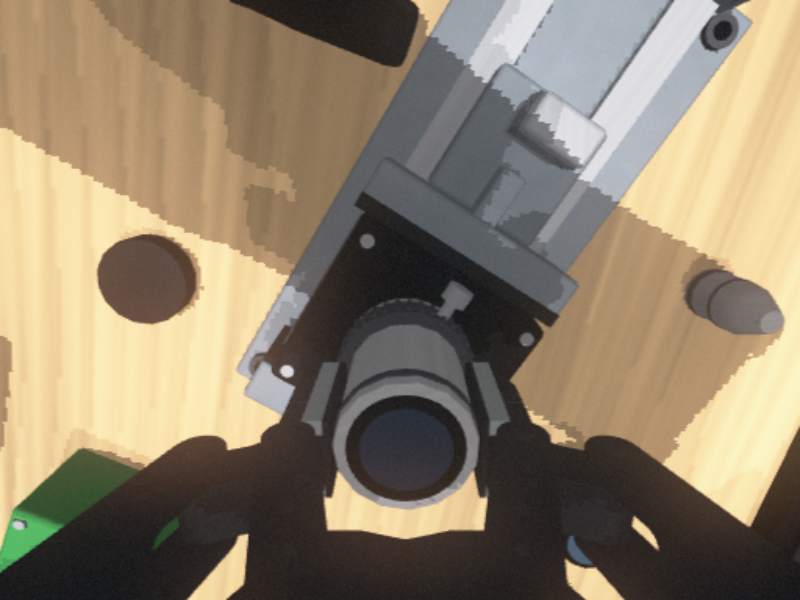

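The lock head is at (457,296), pointing squarely at the sliding jaw. The camera's corner screws are at (367,241), (527,340) and (287,371). I'll compute the angles.

Run:
```python
from m import *
f=dict(np.load("w5.npz"));K=f["K"];T=f["pose"]
def ray(u,v,z):
    d=T[:3,:3]@np.linalg.solve(K,[u*.64,v*.64,1]); return (T[:3,3]+d*(z-T[2,3])/d[2])[:2]
q=ray(457,296,77); A=np.radians(21)
a,b,c=ray(367,241,66),ray(527,340,66),ray(287,371,66)
ctr=(b+c)/2; print("cam centre",ctr,"yaw", [np.arctan2(*(b-a)[::-1])+A, np.arctan2(*(a-c)[::-1])+A-np.pi/2])
for o in (ctr,[563.4,-75.9]):
    e=q-o; print(np.linalg.norm(e),np.arctan2(e[1],e[0])+A)
X=np.array([.9336,-.3584]);Y=np.array([.3584,.9336]); fc=np.array([547.9,-118.3])
print("cam in vise",(ctr-fc)@X,(ctr-fc)@Y-46)
p=cloud(f); k=(abs(p[...,2]-51.5)<2.5); r=p[k][:,:2]; y=(r-fc)@Y; x=(r-fc)@X
sel=(abs(x)<40)&(y>60)&(y<115); print("jaw face gap pctl",np.percentile(y[sel],[0.5,2,5,95,99])-11)
```

```text
cam centre [563.86108986 -75.51421413] yaw [np.float64(-0.001360611523962385), np.float64(0.002085055013742787)]
31.44938977169874 1.566290256180951
31.97741669357775 1.5572262129399128
cam in vise -0.43315216364021936 -0.33473570788650875
jaw face gap pctl [69.82761054 70.02508401 70.6124577  89.29295653 90.06186633]
```

```bash
python3 -c "
from plant import ctrl
print(ctrl.hand_in())"
```

```text
the job is handed in; nothing more can be done
None
```

The job is handed in, but no verdict came back: the camera is nipped square in the vise at an estimated 10 N, the coupler went to its stop and was backed off about 1.57 rad (read off the lock screw in the wrist image), the gripper still holds it at about 27 N, and nothing else on the desk was touched as far as I could see.

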